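# Meter one bay of slugs from a gravity magazine

### The arm

A 7-joint arm with a two-finger parallel gripper is mounted at the origin on the work surface. World frame = base frame: x ahead of the robot, y to its left, z up, the work surface at z = 0. Lengths are in m, angles in rad, forces in N, time in s.
With the tool pointing down it reaches from about 0.4 to 0.85 m from the base axis. Payload 4.4 kg.
Tool frame: the origin (TCP) lies on the centre line of the jaws, within the pads' length; the fingertips stand 22 mm ahead of it and the grasp point (between the pads) lies 3 mm ahead of it; z points along the fingers, y is the line along which they close (so a half turn about z gives the same grasp; the last joint's range is limited). The gripper opens to 94 mm and grips with 3 to 60 N. Pads are 16 mm wide; open, the fingers measure 119 mm over their backs; the gripper's body (75 mm by 177 mm) begins 78 mm behind the grasp point.
Start: joints at [1.091, 0.628, 0.038, 1.517, -0.027, 0.996, -0.02], TCP at [0.261, -0.595, 0.227] pointing down, gripper open.
Joint ranges: [-3.06, 3.06], [-0.37, 2.12], [-1.25, 1.32], [0.18, 2.47], [-1.1, 4.24], [0.23, 1.98], [-2.94, 2.94]. Speed limits (rad/s): [2.57, 2.57, 3.14, 3.14, 3.14, 3.14, 3.14].

### API

Orientations are given as a 3x3 rotation matrix whose columns are the frame's x, y, z axes.
In Python, from plant import r gives the robot as it stands.
- The arm moves only by the tool step_arm, never from a script. Its argument "plan" is a list of rows, each a list of 3 entries, a list of its own where there are three numbers: the shift along the tool's x, y, z in m, then the turn about the tool's z in rad, then the opening, from 0 (shut) to 1 (fully open). In form: [[[dx, dy, dz], twist, hand], ...]. A call has 1 to 10 rows; each row shifts and turns the commanded pose from where the row before left it, along the tool's axes as they then stand; what a row does not reach is not made up. A row lasts 1/8 s, in which the tool goes at most 62.5 mm and 10.7 degrees, less where a joint would pass 70% of its speed; a pose out of reach is approached as far as the arm can. A call is refused whole if a number of a shift passes 0.0625 or a number of a turn 0.188, either way. A call with a gripper value outside its range is refused whole. The fingers move at their own pace and stop on an object; "force" is the grip in N (left out, the last holds). Time passes only in rows, so rows that do not move let the fingers close. It gives the time, the measured TCP pose, the force, the opening and the grip force at its end, in the units of the state.
- r.observe(): the state, without advancing time (a new reading comes with each control period).
- r.capture(name): name is "side" or "top"; returns a dict with "frame" (400x640x3 uint8, red, green, blue), "range_z" (400x640 float32, m along the optical axis (not along the pixel's ray), 0 where there is no reading), "fx", "fy", "cx", "cy" (pixels), "dist" ([k1, k2, p1, p2, k3] as OpenCV has them; the pictures are not rectified), "R" (3x3) and "t" (3): a world point X has camera coordinates R X + t. Camera axes: x right, y down, z forward; pixel columns grow to the right and rows downward; lengths in m; the calibration is good to about 2 mm. A picture is of the moment at which its call begins.
- r.close_job(): hands the job in; it is judged then, once.
The state is a dict: "time_s": time; "joints": joint angles; "joint_velocities": joint speeds; "joint_torque": joint torques, N m; "ee_pos": TCP position; "tcp_rot": TCP orientation; "force": force on the tool from outside, world axes, zero at the start; "wrist_torque": the same for the moment, N m; "width": finger opening in m; "finger_force": force on a finger pad.
Only numpy, scipy, OpenCV 4.12 (cv2) and the standard library are available. Lean on these libraries where they do the work, as an engineer would, in place of code of your own. Each camera call takes 0.05 s, during which the arm holds its last target. There are 200 camera calls.

### The job

Slide the magazine's bottom gate just part-way open, so that only the three aluminium slugs in the bay away from the gate's handle drop into the tray below while the other three stay up in their bay, then slide the gate fully shut again. Leave the tray where it is and do not disturb the other things on the bench.

Things in the scene. Friction and masses are not known exactly. Their poses are not given: they have to be found in the camera images.
- feeder: Gravity magazine fixed to the bench: green hopper on a dark four-legged stand (206 mm in x, 236 in y, up to 111 mm high). Origin on the bench under the hopper's centre; z up; +y is the way the gate opens, towards its handle. Hopper 112 to 215 mm above the bench, outside 84 (x) by 104 mm (y), open top, a 19 mm sight slot per bay on +x. A 16 mm divider at y = 0 makes two bays side by side in y.
- bay_first (a point): Floor centre (gate's top face, 110 mm above the bench) of the bay away from the handle: 72 (feeder x) by 38 mm (y), feeder y = -46 to -8 mm. It is the first one uncovered as the gate opens.
- bay_second (a point): Floor centre of the bay next to the handle, same size, feeder y = +8 to +46 mm. Its three slugs must stay.
- gate (a joint): Bottom gate, a 6 mm steel plate, floor of both bays: metres drawn out towards feeder +y; 0 = shut (stop), 0.1 = fully open (stop). Its trailing edge is at feeder y = -50 mm + value: 42 mm clears all of the bay away from the handle; from 42 to 58 mm the edge is under the divider. Starts shut or ajar by up to 12 mm, drags with about 2 to 5 N, stays where left.
- gate_handle (a point): Gate's handle: upright steel plate 50 (feeder x) by 12 mm (feeder y), 110 to 200 mm above the bench; this point is at its middle, 175 mm above the bench, and moves with the gate. Shut, it is at feeder y = +150 mm, 92 mm clear of the hopper. A 10 mm deep step lies at its foot outside, up to 124 mm high. Push it on either face or pinch it from above.
- tray: Open black plastic tray, loose on the bench under the hopper, between the stand's legs: 140 (its x) by 170 (its y) by 60 mm high, walls 4 mm; origin at the centre of its underside. Already where it should be.
- slug_a1_center (a point): Centre of a plain aluminium slug, a bar 32 mm in diameter and 60 mm long, 130 g, lying along the feeder's x; one of three stacked in the bay away from the gate's handle (number 1 from the bottom).
- slug_a2_center (a point): Centre of a plain aluminium slug, a bar 32 mm in diameter and 60 mm long, 130 g, lying along the feeder's x; one of three stacked in the bay away from the gate's handle (number 2 from the bottom).
- slug_a3_center (a point): Centre of a plain aluminium slug, a bar 32 mm in diameter and 60 mm long, 130 g, lying along the feeder's x; one of three stacked in the bay away from the gate's handle (number 3 from the bottom).
- slug_b1_center (a point): Centre of a plain aluminium slug, a bar 32 mm in diameter and 60 mm long, 130 g, lying along the feeder's x; one of three stacked in the bay next to the gate's handle (number 1 from the bottom).
- slug_b2_center (a point): Centre of a plain aluminium slug, a bar 32 mm in diameter and 60 mm long, 130 g, lying along the feeder's x; one of three stacked in the bay next to the gate's handle (number 2 from the bottom).
- slug_b3_center (a point): Centre of a plain aluminium slug, a bar 32 mm in diameter and 60 mm long, 130 g, lying along the feeder's x; one of three stacked in the bay next to the gate's handle (number 3 from the bottom).
- grease_can_center (a point): Centre of a bystander: closed steel can, 72 mm in diameter, 110 mm high, upright on the bench.
- pedal: Bystander: black foot-pedal switch, 150 (x) by 100 (y) by about 70 mm high; origin at the centre of its underside.
- wrench: Bystander: steel wrench 200 mm long lying on the bench along its x; origin under its middle.

How it is judged:
By the outcome, as a careful person would: the job done as asked, in the order asked, and still so for the second after the job is handed in, with the robot touching nothing.
It also fails if it takes over 48 s, if anything falls off the work surface, if the arm or the gripper's body presses on something with over 40 N, if the wrist force passes 120 N, or if a joint passes its speed limit or range.

## Working session

There is one attempt and no reset: what is moved stays moved. The work goes in short steps, Python scripts to look and compute and a tool call to move; the robot and the scene stay as the last step left them, time stands still between calls to the robot, and variables do not carry over. Pictures are saved under pics/ and viewed, at most 10 in all, crops included, and the job is handed in when it is done.

Besides the shell and the picture viewer there is one more tool, called after "Emit:" as name(argument=value, ...) on one line, values as JSON. step_arm: Moves the arm, as the interface text tells. Its arguments: {"type":"object","properties":{"plan":{"type":"array","items":{"type":"array"}},"force":{"type":"number"}},"required":["plan"]}

```bash
mkdir -p pics; cat > h.py <<'E'
import numpy as np,cv2,pickle
def world(c,u,v,z=None):
    K=np.array([[c['fx'],0,c['cx']],[0,c['fy'],c['cy']],[0,0,1]])
    n=cv2.undistortPoints(np.array([[[u,v]]],float),K,np.array(c['dist']))[0,0]
    R=np.array(c['R']);t=np.array(c['t']);d=R.T@np.array([n[0],n[1],1.]);o=-R.T@t
    s=c['range_z'][int(round(v)),int(round(u))] if z is None else (z-o[2])/d[2]
    return o+s*d
def proj(c,X):
    K=np.array([[c['fx'],0,c['cx']],[0,c['fy'],c['cy']],[0,0,1]])
    return cv2.projectPoints(np.array(X,float).reshape(-1,1,3),cv2.Rodrigues(np.array(c['R']))[0],np.array(c['t'],float),K,np.array(c['dist']))[0][:,0]
def snap(r,name,tag):
    c=r.capture(name);pickle.dump(c,open(tag+'.pkl','wb'))
    cv2.imwrite(f'pics/{tag}.png',c['frame'][:,:,::-1]);return c
E
python3 - <<'E'
from plant import r
from h import *
for n in('side','top'):
    c=snap(r,n,n+'0');print(n,-np.array(c['R']).T@np.array(c['t']),c['fx'])
s=r.observe();print(s['time_s'],s['ee_pos'],s['tcp_rot'],s['width'],s['force'])
E
```

```text
side [0.88763509 1.08765446 1.09303009] 505.45478759164916
top [ 0.36280854 -0.04645385  1.33714016] 511.5951981932981
0.1 [ 0.26113794 -0.59462362  0.22665378] [[ 9.15589950e-01  4.02112543e-01 -7.39663587e-04]
 [ 4.02113218e-01 -9.15588670e-01  1.53167805e-03]
 [-6.13206468e-05 -1.69981753e-03 -9.99998553e-01]] 0.09354740667959623 [ 1.41192367 -0.09708289 -0.16767169]
```

View pics/top0.png

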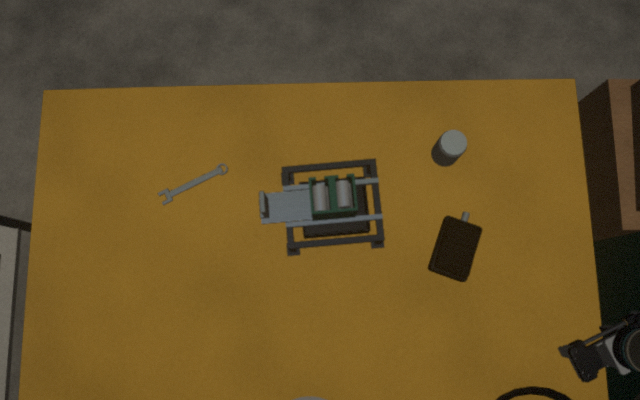

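View pics/side0.png

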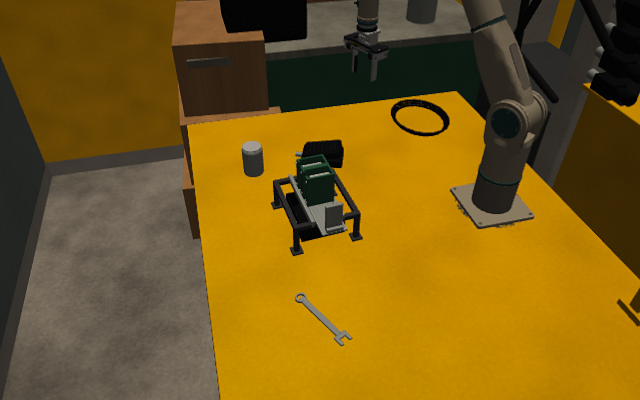

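The top view shows the hopper at about (335,197) and the handle at about (264,205), so the gate opens toward image left, roughly world +y. The can is at (450,147), the pedal at (455,248) and the wrench at (193,184). I'll enlarge both views.

```bash
python3 - <<'E'
from h import *
for n,(a,b,x,y) in {'top0':(250,390,150,260),'side0':(265,365,145,260)}.items():
    c=pickle.load(open(n+'.pkl','rb'));im=c['frame'][x:y,a:b,::-1]
    f=5
    im=cv2.convertScaleAbs(cv2.resize(im,None,fx=f,fy=f,interpolation=cv2.INTER_CUBIC),alpha=1.6)
    for u in range(a,b,10):cv2.line(im,((u-a)*f,0),((u-a)*f,8 if u%50 else 25),(0,0,255),1)
    for v in range(x,y,10):cv2.line(im,(0,(v-x)*f),(8 if v%50 else 25,(v-x)*f),(0,0,255),1)
    cv2.imwrite(f'pics/{n}c.png',im)
E
```

```text
(no output)
```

View pics/top0c.png

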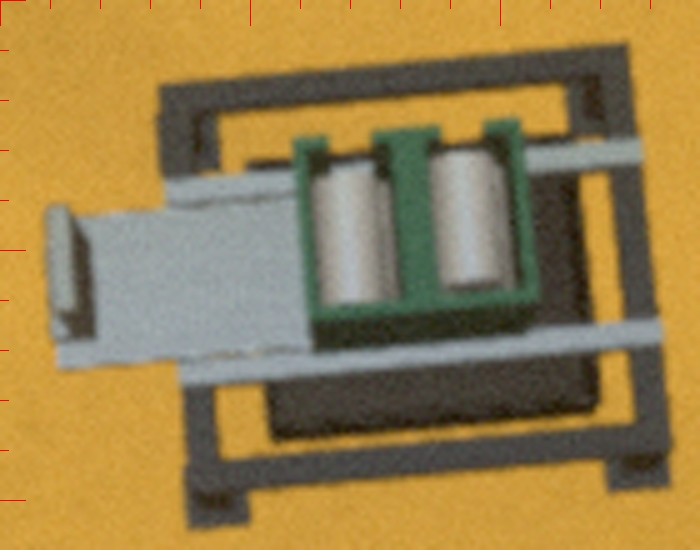

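View pics/side0c.png

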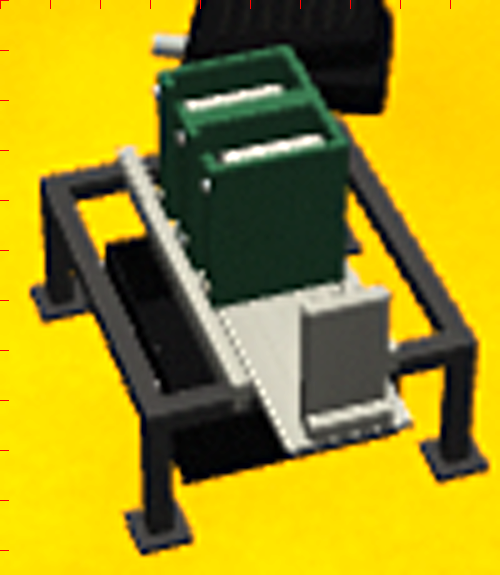

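In the top crop, the stand's outer corners are near zoom (158,87), (628,44) and (668,450). The hopper rim corners are near (294,138), (520,120), (538,298) and (315,318), and the handle top runs from (58,207) to (66,338). I'll turn these into poses and check the sizes.

```bash
python3 - <<'E'
from h import *
c=pickle.load(open('top0.pkl','rb'));s=pickle.load(open('side0.pkl','rb'))
Z=lambda p,z:world(c,250+p[0]/5-.4,150+p[1]/5-.4,z)
S=lambda p,z:world(s,265+p[0]/5-.4,145+p[1]/5-.4,z)
st=[Z(p,.111) for p in((158,87),(628,44),(668,450))]
ho=[Z(p,.215) for p in((294,138),(520,120),(538,298),(315,318))]
ha=[Z(p,.2) for p in((49,207),(72,205),(78,310),(56,315))]
for n,L in(('stand',st),('hop',ho),('handle',ha)):print(n,np.round(L,4).tolist(),[round(float(np.linalg.norm(L[i]-L[i-1])),4) for i in range(len(L))])
hos=[S(p,.215) for p in((158,75),(288,46),(350,148),(208,165))]
has=[S(p,.2) for p in((301,300),(386,287),(390,293),(305,306))]
for n,L in(('hopS',hos),('handleS',has)):print(n,np.round(L,4).tolist(),[round(float(np.linalg.norm(L[i]-L[i-1])),4) for i in range(len(L))], np.mean(L,0))
H=np.mean(ho,0);d=np.mean([ho[0]-ho[1],ho[3]-ho[2]],0);d/=np.linalg.norm(d)
a=np.degrees(np.arctan2(-d[0],d[1]));d2=st[0]-st[1]
print('hopper',H,'yaw',a,np.degrees(np.arctan2(-d2[0],d2[1])),'stand c',(st[0]+st[2])/2)
hc=np.mean(ha,0);print('handle',hc,'along',(hc-H)@d,'hdl edge dir',ha[0]-ha[3],ha[1]-ha[2])
# depth points
for n,p in(('handle',(61,250)),('divider',(410,220)),('plate',(200,270)),('rail',(235,195)),('slugL',(350,240)),('slugR',(465,220))):
    print(n,np.round(Z(p,None),4))
E
```

```text
stand [[0.6812, 0.0575, 0.111], [0.6989, -0.1752, 0.111], [0.4972, -0.1876, 0.111]] [0.3064, 0.2334, 0.2021]
hop [[0.6294, -0.0127, 0.215], [0.6359, -0.1145, 0.215], [0.5545, -0.1204, 0.215], [0.5471, -0.0212, 0.215]] [0.0827, 0.1021, 0.0816, 0.0995]
handle [[0.6027, 0.0998, 0.2], [0.6035, 0.0892, 0.2], [0.5549, 0.0863, 0.2], [0.5528, 0.0962, 0.2]] [0.05, 0.0105, 0.0486, 0.0102]
hopS [[0.6354, -0.1079, 0.215], [0.5528, -0.1181, 0.215], [0.5446, -0.0118, 0.215], [0.6271, -0.0161, 0.215]] [0.0922, 0.0832, 0.1066, 0.0826] [ 0.58996646 -0.06348173  0.215     ]
handleS [[0.6019, 0.0931, 0.2], [0.5542, 0.0939, 0.2], [0.5535, 0.0993, 0.2], [0.6011, 0.0984, 0.2]] [0.0054, 0.0477, 0.0054, 0.0476] [0.57768864 0.09615694 0.2       ]
hopper [ 0.59173209 -0.06718624  0.215     ] yaw 3.9654278620961776 4.349618257589055 stand c [ 0.58921865 -0.06503748  0.111     ]
handle [0.57847784 0.092881   0.2       ] along 0.16060062646112674 hdl edge dir [0.04991213 0.00350357 0.        ] [0.04852875 0.00296261 0.        ]
handle [0.5824 0.0939 0.2017]
divider [ 0.5912 -0.0642  0.2134]
plate [0.5889 0.0371 0.1105]
rail [0.6257 0.0196 0.1121]
slugL [ 0.585  -0.0371  0.2006]
slugR [ 0.5925 -0.0891  0.2048]
```

The gate's axis has a yaw of about 4.2°. The hopper centre is about (0.590,-0.065) and the handle about (0.579,0.094), roughly 159 mm apart, so the gate is ajar by about 9 mm. I'll move above the handle and pinch it.

Emit:
step_arm(plan=[[[0, 0, -0.025], 0.1133, 1], [[0, 0, -0.025], 0.1133, 1], [[0, 0, -0.025], 0.1133, 1], [[0.024, -0.043, 0], 0, 1], [[0.024, -0.043, 0], 0, 1], [[0.024, -0.043, 0], 0, 1], [[0.024, -0.043, 0], 0, 1], [[0.024, -0.043, 0], 0, 1], [[0.024, -0.043, 0], 0, 1], [[0.024, -0.043, 0], 0, 1]], force=40)

```text
time_s: 1.35
ee_pos: [0.4071, -0.2809, 0.3023]
tcp_rot: [[0.997, 0.074, -0.0], [0.074, -0.997, 0.0], [-0.0, -0.0, -1.0]]
force: [0.5, 0.3, 0.1]
width: 0.0941
finger_force: 0.0
```

Emit:
step_arm(plan=[[[0.025, -0.045, 0], 0, 1], [[0.025, -0.045, 0], 0, 1], [[0.025, -0.045, 0], 0, 1], [[0.025, -0.045, 0], 0, 1], [[0.025, -0.045, 0], 0, 1], [[0.025, -0.045, 0], 0, 1], [[0.025, -0.045, 0], 0, 1], [[0.025, -0.045, 0], 0, 1], [[0, 0, 0], 0, 1], [[0, 0, 0], 0, 1]])

```text
time_s: 2.6
ee_pos: [0.5791, 0.0904, 0.3019]
tcp_rot: [[0.997, 0.074, -0.001], [0.074, -0.997, -0.001], [-0.001, 0.001, -1.0]]
force: [-0.0, -0.3, -0.9]
width: 0.0942
finger_force: 0.0
```

```bash
python3 - <<'E'
from plant import r
from h import *
s=r.observe();print(s['time_s'],s['ee_pos'],s['force'],s['width']);R=np.array(s['tcp_rot']);print(R)
print('shift',R.T@(np.array([.579,.094,.178])-s['ee_pos']))
E
```

```text
2.6 [0.57909512 0.09039194 0.30192949] [-0.03973771 -0.27345999 -0.91420167] 0.09421341711431913
[[ 0.99729156  0.07353739 -0.00134358]
 [ 0.07353583 -0.99729189 -0.00116995]
 [-0.00142598  0.00106798 -0.99999841]]
shift [ 0.00034718 -0.00373764  0.1239252 ]
```

Next I'll descend, then close gently at low force so the fingers centre on the handle without dragging it.

Emit:
step_arm(plan=[[[0, -0.004, 0.03], 0, 1], [[0, 0, 0.03], 0, 1], [[0, 0, 0.03], 0, 1], [[0, 0, 0.034], 0, 1], [[0, 0, 0], 0, 1], [[0, 0, 0], 0, 0.3], [[0, 0, 0], 0, 0.3], [[0, 0, 0], 0, 0.3], [[0, 0, 0], 0, 0.3]], force=10)

```text
time_s: 3.72
ee_pos: [0.5796, 0.0953, 0.1791]
tcp_rot: [[0.997, 0.074, 0.001], [0.074, -0.997, 0.0], [0.001, -0.0, -1.0]]
force: [0.7, -0.0, 0.5]
width: 0.0575
finger_force: 0.0
```

```bash
python3 - <<'E'
from plant import r
from h import *
s=r.observe();print(s['ee_pos'],s['force'],s['width'])
c=snap(r,'top','t1');im=c['frame'][140:260,210:370,::-1]
cv2.imwrite('pics/t1c.png',cv2.convertScaleAbs(cv2.resize(im,None,fx=4,fy=4,interpolation=cv2.INTER_CUBIC),alpha=1.6))
E
```

```text
[0.57958309 0.09530149 0.17907904] [ 0.7181196  -0.01717437  0.52955977] 0.057545925301209735
```

View pics/t1c.png

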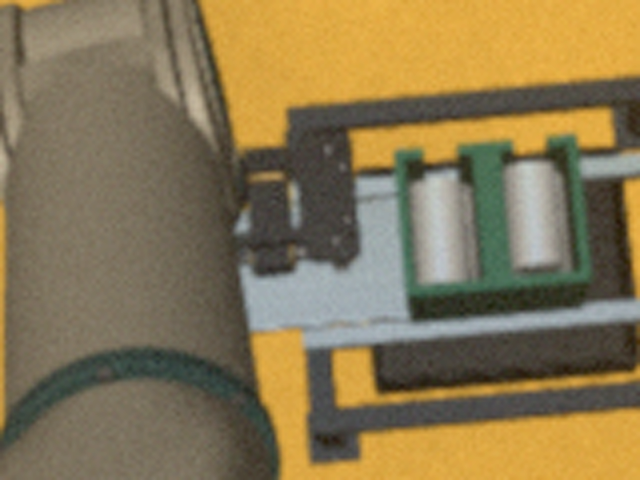

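The gripper straddles the handle at zoom (270,220), well clear of the hopper wall at zoom (405,230). Closing now.

Emit:
step_arm(plan=[[[0, 0, 0], 0, 0], [[0, 0, 0], 0, 0], [[0, 0, 0], 0, 0], [[0, 0, 0], 0, 0], [[0, 0, 0], 0, 0], [[0, 0, 0], 0, 0], [[0, 0, 0], 0, 0], [[0, 0, 0], 0, 0], [[0, 0, 0], 0, 0]], force=30)

```text
time_s: 4.9
ee_pos: [0.5793, 0.0954, 0.1784]
tcp_rot: [[0.997, 0.074, 0.0], [0.074, -0.997, 0.0], [0.0, -0.0, -1.0]]
force: [0.4, 1.3, 0.0]
width: 0.0119
finger_force: 30.0
```

Gripped (width 11.9 mm), with the gate at about 10 mm. I'll draw it out 40 mm more, to about 50 mm.

Emit:
step_arm(plan=[[[0, -0.008, 0], 0, 0], [[0, -0.008, 0], 0, 0], [[0, -0.008, 0], 0, 0], [[0, -0.008, 0], 0, 0], [[0, -0.008, 0], 0, 0], [[0, 0, 0], 0, 0], [[0, 0, 0], 0, 0], [[0, 0, 0], 0, 0], [[0, 0, 0], 0, 0]])

```text
time_s: 6.02
ee_pos: [0.5765, 0.1326, 0.1785]
tcp_rot: [[0.997, 0.072, -0.0], [0.072, -0.997, -0.003], [-0.0, 0.003, -1.0]]
force: [0.2, -5.3, 0.4]
width: 0.012
finger_force: 30.0
```

```bash
python3 - <<'E'
from plant import r
from h import *
s=r.observe();print(s['ee_pos'],s['force'],s['width'],s['time_s'])
c=snap(r,'top','t2');im=c['frame'][140:260,240:400,::-1]
d=snap(r,'side','s2')
im2=d['frame'][130:260,250:390,::-1]
f=lambda i:cv2.convertScaleAbs(cv2.resize(i,(400,400*i.shape[0]//i.shape[1]),interpolation=cv2.INTER_CUBIC),alpha=1.8)
a,b=f(im),f(im2);h=max(len(a),len(b));a=np.pad(a,((0,h-len(a)),(0,0),(0,0)));b=np.pad(b,((0,h-len(b)),(0,0),(0,0)))
cv2.imwrite('pics/t2c.png',np.hstack([a,b]))
E
```

```text
[0.57650977 0.13257539 0.1784575 ] [ 0.16382035 -5.34023272  0.38676713] 0.01200492614945902 6.025
```

View pics/t2c.png

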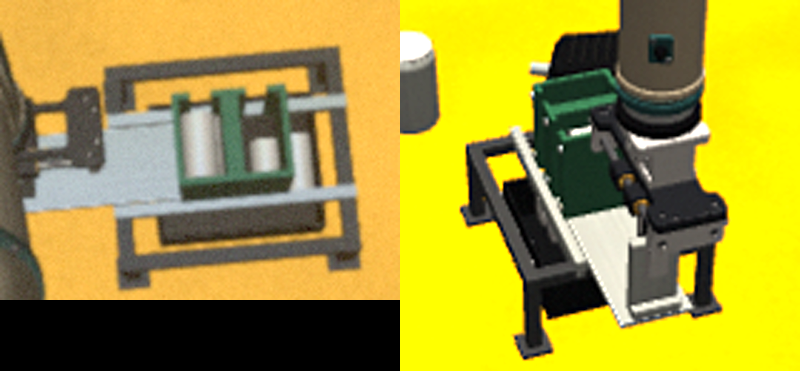

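The near bay still shows its slug at zoom (202,145). In the other bay one slug sits deep at (265,152), and another lies in the tray beyond the hopper at (302,165). I'll check the depths.

```bash
python3 - <<'E'
from h import *
c=pickle.load(open('t2.pkl','rb'))
Z=lambda p:world(c,240+p[0]/2.5-.3,140+p[1]/2.5-.3)
for p in((202,145),(255,150),(265,152),(275,150),(265,120),(265,128),(302,140),(302,160),(302,180),(312,200),(225,215)):print(p,np.round(Z(p),3))
im=c['frame'][165:225,300:380,::-1]
cv2.imwrite('pics/t2z.png',cv2.convertScaleAbs(cv2.resize(im,None,fx=9,fy=9,interpolation=cv2.INTER_CUBIC),alpha=2.2))
E
```

```text
(202, 145) [ 0.584 -0.039  0.205]
(255, 150) [ 0.612 -0.093  0.031]
(265, 152) [ 0.608 -0.103  0.037]
(275, 150) [ 0.611 -0.114  0.032]
(265, 120) [ 0.648 -0.105  0.009]
(265, 128) [ 0.64  -0.105  0.004]
(302, 140) [ 0.621 -0.142  0.035]
(302, 160) [ 0.6   -0.141  0.035]
(302, 180) [ 0.578 -0.14   0.037]
(312, 200) [ 0.546 -0.144  0.11 ]
(225, 215) [ 0.548 -0.061  0.002]
```

View pics/t2z.png

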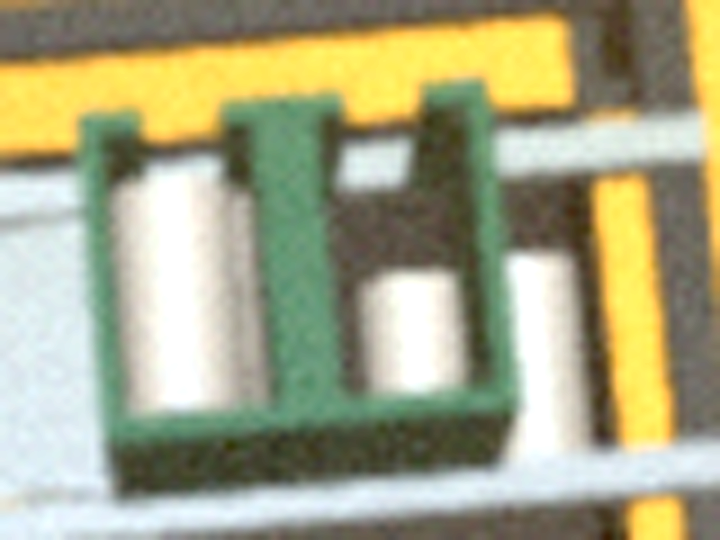

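The bay away from the handle is empty down to the tray, and the two visible slugs lie on the tray floor with tops at about 0.035 m. The b-stack is unchanged at 0.205 m. Closing the gate.

Emit:
step_arm(plan=[[[0, 0.008, 0], 0, 0], [[0, 0.008, 0], 0, 0], [[0, 0.008, 0], 0, 0], [[0, 0.008, 0], 0, 0], [[0, 0.008, 0], 0, 0], [[0, 0.006, 0], 0, 0], [[0, 0, 0], 0, 0], [[0, 0, 0], 0, 0]])

```text
time_s: 7.12
ee_pos: [0.5797, 0.0899, 0.1785]
tcp_rot: [[0.997, 0.074, 0.0], [0.074, -0.997, 0.001], [0.0, -0.001, -1.0]]
force: [-0.8, 5.6, -1.6]
width: 0.0118
finger_force: 30.0
```

Emit:
step_arm(plan=[[[0, 0.003, 0], 0, 0], [[0, 0.002, 0], 0, 0], [[0, 0, 0], 0, 0], [[0, 0, 0], 0, 0]])

```text
time_s: 7.62
ee_pos: [0.58, 0.0857, 0.1785]
tcp_rot: [[0.997, 0.075, -0.0], [0.075, -0.997, 0.002], [0.0, -0.002, -1.0]]
force: [0.5, 6.2, -1.6]
width: 0.012
finger_force: 30.0
```

Emit:
step_arm(plan=[[[0, 0.002, 0], 0, 0], [[0, 0.002, 0], 0, 0], [[0, 0, 0], 0, 0], [[0, 0, 0], 0, 0]])

```text
time_s: 8.12
ee_pos: [0.5801, 0.0843, 0.1785]
tcp_rot: [[0.997, 0.077, -0.0], [0.077, -0.997, 0.005], [0.0, -0.005, -1.0]]
force: [-0.5, 11.1, -2.0]
width: 0.0121
finger_force: 30.0
```

Emit:
step_arm(plan=[[[0, 0.003, 0], 0, 0], [[0, 0, 0], 0, 0], [[0, 0, 0], 0, 0]])

```text
time_s: 8.5
ee_pos: [0.5801, 0.0843, 0.1785]
tcp_rot: [[0.997, 0.078, -0.0], [0.078, -0.997, 0.008], [0.0, -0.008, -1.0]]
force: [-0.2, 16.7, -2.6]
width: 0.0121
finger_force: 30.1
```

It's on the stop: no movement while the force rose to 17 N. I'll relax, release and lift away.

Emit:
step_arm(plan=[[[0, -0.004, 0], 0, 0], [[0, 0, 0], 0, 0], [[0, 0, 0], 0, 0.6], [[0, 0, 0], 0, 0.6], [[0, 0, 0], 0, 0.6], [[0, 0, 0], 0, 0.6], [[0, 0, 0], 0, 0.6], [[0, 0, 0], 0, 0.6]])

```text
time_s: 9.5
ee_pos: [0.5803, 0.0812, 0.1785]
tcp_rot: [[0.997, 0.074, 0.0], [0.074, -0.997, -0.0], [0.0, 0.0, -1.0]]
force: [0.1, -0.5, 0.5]
width: 0.0561
finger_force: 0.0
```

Emit:
step_arm(plan=[[[0, 0, -0.03], 0, 0.6], [[0, 0, -0.03], 0, 0.6], [[0, 0, -0.04], 0, 0.6], [[0, 0, -0.04], 0, 0.6], [[-0.05, 0, 0], 0, 0.6], [[-0.05, 0, 0], 0, 0.6], [[-0.05, 0, 0], 0, 0.6], [[0, 0, 0], 0, 0.6], [[0, 0, 0], 0, 0.6], [[0, 0, 0], 0, 0.6]])

```text
time_s: 10.75
ee_pos: [0.4321, 0.0704, 0.3185]
tcp_rot: [[0.997, 0.074, 0.001], [0.074, -0.997, 0.0], [0.001, -0.0, -1.0]]
force: [-1.1, 1.1, 0.0]
width: 0.0567
finger_force: 0.0
```

```bash
python3 - <<'E'
from plant import r
from h import *
c=snap(r,'top','t3');im=c['frame'][110:270,230:480,::-1]
cv2.imwrite('pics/t3c.png',cv2.convertScaleAbs(cv2.resize(im,None,fx=3.2,fy=3.2,interpolation=cv2.INTER_CUBIC),alpha=1.9))
E
```

```text
(no output)
```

View pics/t3c.png

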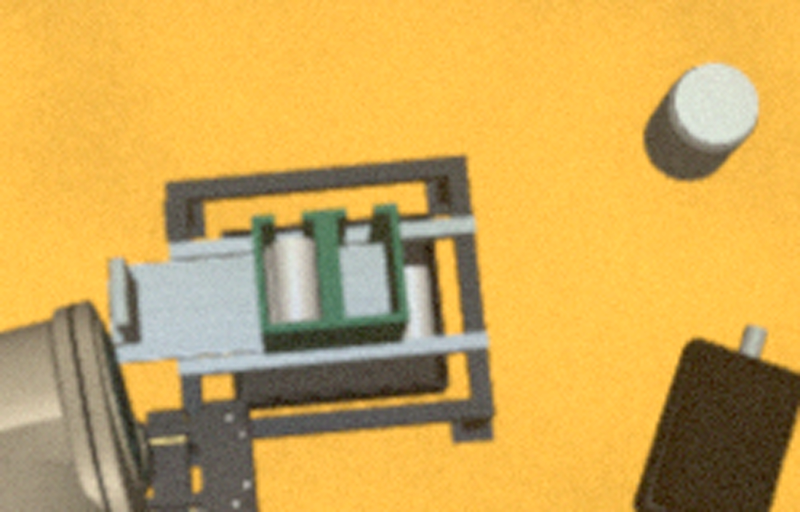

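The first bay at zoom (365,280) now shows only the gate floor. The second bay's stack stands at (293,280), the handle is at (120,300), and a slug lies in the tray at (420,300). The tray, can and pedal haven't moved, so I'm handing in.

```bash
python3 -c "
from plant import r
print(r.close_job())"
```

```text
the job is handed in; nothing more can be done
None
```

The gate was opened part-way to about 48 mm and then pushed fully shut against its stop; the far bay is empty (two of its slugs seen in the tray, the third not in view but presumed under the hopper), the other bay's stack stayed up, and the job is handed in.

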